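Take the spent bayonet cartridge out of a countertop water filter

ROBOT

A 6-joint arm with a two-finger parallel gripper is mounted at the origin on the work surface. World frame = base frame: x ahead of the robot, y to its left, z up, the work surface at z = 0. Lengths are in m, angles in rad, forces in N, time in s.
With the tool pointing down it reaches from about 0.325 to 0.775 m from the base axis. Payload 5.5 kg.
Tool frame: the origin (TCP) lies on the centre line of the jaws, within the pads' length; the fingertips stand 11 mm ahead of it and the grasp point (between the pads) lies 8 mm behind it; z points along the fingers, y is the line along which they close (so a half turn about z gives the same grasp; the last joint's range is limited). The gripper opens to 88 mm and grips with 3 to 60 N. Pads are 20 mm wide; open, the fingers measure 115 mm over their backs; the gripper's body (75 mm by 178 mm) begins 61 mm behind the grasp point.
Start: joints at [1.129, 0.091, 1.231, -0, 1.82, -0.057], TCP at [0.225, 0.556, 0.234] pointing down, gripper open.
Joint ranges: [-2.87, 2.87], [-0.86, 2.18], [0.17, 2.46], [-1.51, 4.65], [0.06, 2.69], [-2.65, 2.65]. Speed limits (rad/s): [2.57, 2.57, 3.01, 3.14, 3.14, 3.14].

INTERFACE

Orientations are given as a 3x3 rotation matrix whose columns are the frame's x, y, z axes.
In Python, from workcell import arm gives the robot as it stands. The module is installed in compiled form; this text tells all that it offers.
- The arm moves only by the shell command python3 -m jog 'ROWS' [FORCE]. ROWS is JSON, one flat list of numbers, 5 for each row, row after row: the finger opening in mm, from 0 to 87.8, then the shift along the tool's x, y, z in mm, then the turn about the tool's z in degrees. A call has 1 to 20 rows; each row is the pose to reach, as a shift and turn from the pose commanded when the call began, along the tool's axes at that moment; what a row does not reach only later rows make up. A row lasts 1/10 s, in which the tool goes at most 50 mm and 8.59 degrees, less where a joint would pass 70% of its speed; a pose out of reach is approached as far as the arm can. A call with a gripper value outside its range is refused whole. The fingers move at their own pace and stop on an object; FORCE is the grip in N (left out, the last holds). Time passes only in rows, so rows that repeat a pose let the fingers close. It gives the time, the measured TCP pose, the force, the opening and the grip force at its end, in the units of the state.
- arm.observe(): the state, without advancing time (a new reading comes with each control period).
- arm.camera(name): name is "scene" or "side" or "wrist"; returns (picture, depth): 480x640x3 uint8, red, green, blue; 480x640 float32, m along the optical axis (not along the pixel's ray), 0 where there is no reading.
- arm.get_calibration(name): a dict with "fov_y" (degrees; the focal length in pixels is half the picture's height over the tangent of half this angle, whatever the lens; pixels are square), "cx", "cy" (the principal point, pixels), "camera_from_world" (4x4, takes a point from world to camera coordinates); the wrist camera has in their place "tool_from_camera" (4x4, takes a point from camera to tool coordinates, whose origin is the TCP and whose axes are the flange's). Camera axes: x right, y down, z forward; pixel columns grow to the right and rows downward; lengths in m; the calibration is good to about 2 mm. A picture is of the moment at which its call begins: read the wrist's pose just before it. get_calibration takes no time and is no camera call.
- arm.job_done(): hands the job in; it is judged then, once.
The state is a dict: "time_s": time; "joint_pos": joint angles; "dq": joint speeds; "joint_efforts": joint torques, N m; "position": TCP position; "tcp_rot": TCP orientation; "force": force on the tool from outside, world axes, zero at the start; "torque": the same for the moment, N m; "opening": opening from 0.0 (shut) to 1.0 (fully open); "gripper_force": force on a finger pad.
Only numpy, scipy, OpenCV 4.12 (cv2) and the standard library are available. Lean on these libraries where they do the work, as an engineer would, in place of code of your own. Each camera call takes 0.05 s, during which the arm holds its last target. There are 200 camera calls.

TASK

Remove the spent water-filter cartridge. First let the pressure out: squeeze the red trigger fully against the fixed grey grip, hold it for a moment, and let it spring back; then push the blue-handled cartridge down against its spring, turn it anticlockwise to its end stop, lift it straight out without wrenching it, and leave it standing upright in the white square tray. Leave the mug, the black canister and the soap bottle alone.

Things in the scene. Friction and masses are not known exactly. Their poses are not given: they have to be found in the camera images.
- filter_unit: White countertop water filter unit, 150 (x) x 250 (y) x 100 mm high, fixed. Origin: centre of its underside; z up. Its +y end has the socket with the cartridge, its -y end the fixed grip with the red trigger.
- trigger_pinch (a point): Middle of the stack grip + squeezed trigger, where to pinch along the unit's x; 145 mm above the counter, unit's axes. Grey grip post: 22 (x) x 26 (y) mm, x = -7 to +15 mm and up to 14 mm above this point. Red trigger: 8 mm thick, 22 wide, 54 long, hinged at the post's foot on the -x side; when free it leans to -x, its outer face here at x = -30 mm. Stack 45 mm free, 30 mm squeezed.
- trigger (a joint): Angle of the red trigger (rad): 0 free (sprung), 0.33 fully squeezed against the grip; about 6 N at the pinch point.
- socket (a point): Centre of the bayonet socket on top of its metal collar, 100 mm above the counter; unit's axes. The collar has two opposite notches (green marks) near +x and -x, up to 0.25 rad off either way: feel for the end stop. Release: push the cartridge down 5 to 8 mm to pass a tooth, turn it anticlockwise (from above) 1.2 to 2.2 rad to its end stop (lugs in the notches), lift over 50 mm.
- cartridge: Filter cartridge, about 0.2 kg, 101 mm tall, held captive by two lugs. Origin: centre of its flat foot (38 mm diameter), 51 mm above the counter when seated; z up. Lugs along its x, 54 mm tip to tip, 12 wide, 36 to 42 mm high; blue cap 52 mm diameter, 60 to 67 mm high; handle bar above it to 101 mm. Sprung down-travel 8 mm, 3 to 8 N, then solid.
- cartridge_grip (a point): Grip point in the blue handle bar on the cartridge's axis, 88 mm above its foot; axes as the cartridge. Bar 52 mm long (x), 16 mm thick (y, pinch this way), from 21 mm below to 13 mm above this point. Keep pushing while turning until the end stop is near or met; it may be let go and regrasped at any angle.
- tray: White square tray, 130 x 130 x 25 mm high, walls and floor 5 mm, fixed. Origin: centre of its underside; its floor is 5 mm above the counter.
- mug: Blue mug, 80 mm diameter, 90 mm high, handle on its +y side; bystander. Origin: centre of underside.
- canister: Black canister with a wooden lid, 90 mm diameter, 130 mm high; bystander. Origin: centre of underside.
- soap: Amber soap bottle with a black cap, 60 mm diameter, 150 mm high; bystander. Origin: centre of underside.
There are look-alikes about, which are no part of the job. There is more than one size of the cartridge; the job needs the middle-sized.

How it is judged:
On the way, in this order (a step that is already met when the one before it is completed fails the run):
1. the trigger is squeezed against the grip (beyond 0.24 rad) for 0.2 s, the cartridge still in its socket (value of joint trigger above 0.24 rad and z of cartridge in the frame of filter_unit below 0.06 m), for 0.2 s.
2. the trigger is let go and has sprung back (below 0.05 rad) (value of joint trigger below 0.05 rad), for 0.1 s.
3. the cartridge is turned free and lifted clear of the socket (foot above the collar) (z of cartridge in the frame of filter_unit above 0.103 m), for 0.1 s.
At the end, for the whole second after the job is handed in: The cartridge stands upright (tilt below 0.12 rad) and at rest on the floor of the tray (foot within 12 mm of the tray's underside, centre within 50 mm of the tray's centre along each tray axis), and the trigger is free (below 0.05 rad) (x of cartridge in the frame of tray between -0.05 and 0.05 m and y of cartridge in the frame of tray between -0.05 and 0.05 m and z of cartridge in the frame of tray below 0.012 m and angle between cartridge's own z axis and vertical below 0.12 rad and linear speed of cartridge below 0.03 m/s and value of joint trigger below 0.05 rad); the robot touches nothing.
It fails at once if a bystander (mug, canister, soap bottle) is moved by more than 25 mm or tipped by more than 0.3 rad (distance of any of mug, canister, soap from where it was at the start of the episode above 0.025 m or angle between any of mug, canister, soap's own z axis and vertical above 0.3 rad).
It fails at once if the cartridge is wrenched: more than 120 N between it and the unit (contact force between cartridge and filter_unit above 120 N).
It also fails if it takes over 61 s, if anything falls off the work surface, if the arm or the gripper's body presses on something with over 40 N, if the wrist force passes 120 N, or if a joint passes its speed limit or range.

## Working session

There is one attempt and no reset: what is moved stays moved. The work goes in short steps, Python scripts to look and compute and a shell command to move; the robot and the scene stay as the last step left them, time stands still between calls to the robot, and variables do not carry over. Pictures are saved under pics/ and viewed, at most 10 in all, crops included, and the job is handed in when it is done.

```bash
mkdir -p pics; cat > h.py <<'E'
import numpy as np, cv2
from workcell import arm
def snap(n,f):
    s=arm.observe(); im,d=arm.camera(n); c=arm.get_calibration(n)
    cv2.imwrite(f'pics/{f}.png',im[:,:,::-1]); np.savez(f'pics/{f}.npz',im=im,d=d,p=s['position'],R=s['tcp_rot'])
    return im,d
def cam(n,f):
    z=np.load(f'pics/{f}.npz'); c=arm.get_calibration(n); fl=240/np.tan(np.radians(c['fov_y'])/2)
    if n=='wrist':
        T=np.eye(4);T[:3,:3]=z['R'];T[:3,3]=z['p'];W=T@np.array(c['tool_from_camera'])
    else: W=np.linalg.inv(np.array(c['camera_from_world']))
    return z,c,fl,W
def ray(n,f,u,v):
    z,c,fl,W=cam(n,f); return W[:3,3],W[:3,:3]@np.array([(u-c['cx'])/fl,(v-c['cy'])/fl,1])
def onz(n,f,u,v,h):
    o,r=ray(n,f,u,v); return o+r*(h-o[2])/r[2]
def cloud(n,f):
    z,c,fl,W=cam(n,f); d=z['d']; v,u=np.mgrid[:480,:640]
    P=np.stack([(u-c['cx'])/fl*d,(v-c['cy'])/fl*d,d],-1)@W[:3,:3].T+W[:3,3]; P[d==0]=np.nan
    return z['im'],P
E
python3 - <<'E'
from h import *
for n in('scene','side','wrist'): snap(n,n+'0'); print({k:np.round(v,3).tolist() if not isinstance(v,str) else v for k,v in arm.get_calibration(n).items()})
print(arm.observe())
E
```

```text
{'fov_y': 53.793, 'cx': 322.147, 'cy': 241.596, 'camera_from_world': [[0.8, 0.599, 0.019, -0.492], [0.394, -0.502, -0.77, -0.138], [-0.452, 0.624, -0.638, 1.113], [0.0, 0.0, 0.0, 1.0]]}
{'fov_y': 46.701, 'cx': 319.226, 'cy': 239.421, 'camera_from_world': [[-0.936, -0.352, 0.019, 0.587], [-0.2, 0.485, -0.851, 0.224], [0.291, -0.8, -0.524, 0.811], [0.0, 0.0, 0.0, 1.0]]}
{'fov_y': 65.706, 'cx': 319.792, 'cy': 241.618, 'tool_from_camera': [[-0.0, -0.957, -0.289, 0.079], [1.0, -0.0, 0.0, 0.0], [-0.0, -0.289, 0.957, -0.151], [0.0, 0.0, 0.0, 1.0]]}
{'time_s': 0.15, 'joint_pos': array([ 1.12930736e+00,  9.17203232e-02,  1.23157240e+00, -1.71256085e-06,
        1.81980354e+00, -5.66633324e-02]), 'dq': array([-0.00110835, -0.00317071, -0.00419731,  0.00036459,  0.00069132,
       -0.0003295 ]), 'joint_efforts': array([-1.10091366e-05, -4.47045708e+01, -4.06908345e+01,  6.98077236e-02,
        2.75056710e-02, -1.04912376e-04]), 'position': array([0.2251358 , 0.55594695, 0.23276683]), 'tcp_rot': array([[-9.26863719e-01,  3.75397437e-01, -6.40970645e-04],
       [ 3.75397975e-01,  9.26862725e-01, -1.36014674e-03],
       [ 8.34961977e-05, -1.50128975e-03, -9.99998870e-01]]), 'force': array([ 0.96291593, -0.10920289, -0.07671298]), 'torque': array([-0.01853642,  0.01173955, -0.0067931 ]), 'gripper_force': 0.0, 'opening': 1.002102832154741}
```

View pics/scene0.png

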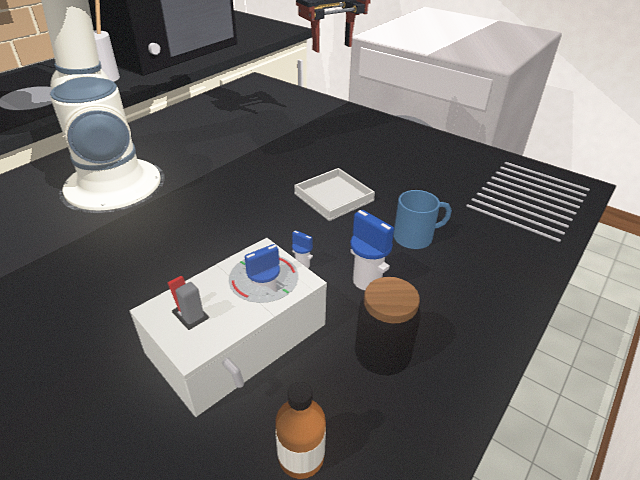

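View pics/side0.png

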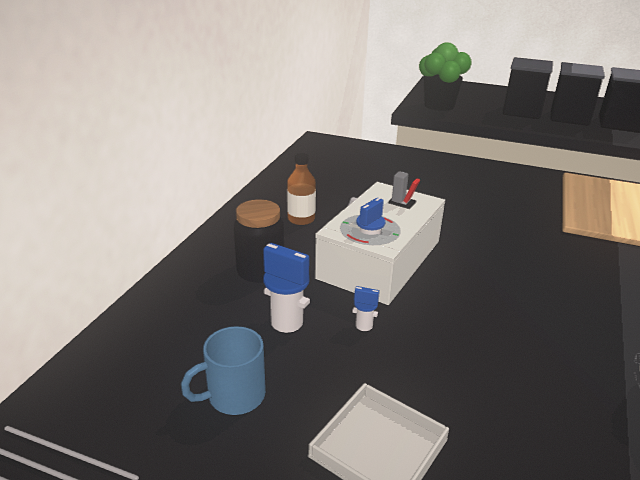

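The scene view shows the unit at about (230,320): trigger at (178,293), grip at (190,300), and cartridge handle at (263,262) in its collar. Two loose look-alikes, one large (370,250) and one small (303,247), stand beside it, with the tray at (335,193). The side view shows the same things, with the unit at about (380,235) and the tray at (378,440).

```bash
cat > m.py <<'E'
from h import *
def rect(Q):
    r=cv2.minAreaRect((Q[:,:2]*1000).astype(np.float32)); return np.round(r[0],1),np.round(r[1],1),round(r[2],1)
for n in('scene','side'):
    im,P=cloud(n,n+'0'); hsv=cv2.cvtColor(im,cv2.COLOR_RGB2HSV); H,S,V=[hsv[...,i].astype(int) for i in range(3)]
    z=P[...,2]; print(n)
    def comp(m,name,lo=40):
        k,l,st,c=cv2.connectedComponentsWithStats(m.astype(np.uint8))
        for i in range(1,k):
            if st[i,4]>lo:
                Q=P[l==i]; Q=Q[~np.isnan(Q[:,0])]
                if len(Q)>lo: print(name,st[i,4],np.round(c[i]),'rect',*rect(Q),'z',np.round(np.percentile(Q[:,2],[2,50,98])*1000))
    base=(P[...,0]>0.1)&(P[...,0]<1.0)&(abs(P[...,1])<.8)
    comp(base&(S<60)&(V>100)&(abs(z-.1)<.006),'top',300)
    comp(base&(S<60)&(V>90)&(z>.012)&(z<.04),'trayrim',200)
    comp(base&(H>105)&(H<125)&(S>140)&(z>.05),'blue')
    comp(base&((H<8)|(H>172))&(S>150)&(z>.09),'red',20)
    comp(base&(H>45)&(H<85)&(S>90)&(z>.09),'green',5)
    comp(base&(S<60)&(V<170)&(z>.115)&(z<.165),'grip',40)
    comp(base&(z>.012)&(S<256),'all',500)
E
python3 m.py
```

```text
scene
top 10404 [224. 308.] rect [ 556.2 -150.4] [250.9 152.1] 80.1 z [ 96.  98. 100.]
trayrim 871 [335. 191.] rect [441.7 275.7] [133.9 135.2] 74.2 z [12. 20. 25.]
trayrim 262 [365. 277.] rect [655.4  77.8] [52.5 24.9] 21.5 z [13. 29. 39.]
trayrim 1015 [282. 344.] rect [ 636.3 -124.5] [170.3   4. ] 80.2 z [12. 26. 40.]
trayrim 894 [195. 386.] rect [ 548.9 -270.2] [162.8  61.4] 14.3 z [13. 26. 40.]
trayrim 350 [301. 464.] rect [ 771.8 -255.3] [58.4 22.9] 38.5 z [19. 30. 40.]
blue 1519 [371. 237.] rect [650.5  81.1] [74.  51.8] 3.1 z [ 87. 112. 141.]
blue 232 [302. 240.] rect [528.7  50.4] [38.7 15.2] 5.2 z [51. 65. 74.]
blue 462 [264. 264.] rect [574.7 -96.1] [49.6 32.8] 70.4 z [114. 127. 152.]
red 31 [287. 264.] rect [579.1 -50.2] [22.4 36.7] 40.1 z [ 98. 100. 130.]
red 174 [176. 286.] rect [ 517.9 -210.9] [22.  16.3] 86.5 z [118. 147. 153.]
red 34 [238. 290.] rect [ 555.4 -136.6] [ 6.4 39.3] 77.0 z [ 99. 100. 101.]
green 9 [242. 262.] rect [518.8 -89.3] [ 2.5 10.5] 81.1 z [ 99. 100. 102.]
green 11 [285. 290.] rect [612.8 -94.6] [7.9 2.3] 11.7 z [ 98. 100. 101.]
grip 59 [121. 137.] 
[... 1510 characters left out ...]
03. 104.]
green 8 [395. 234.] rect [519.6 -88.1] [7.7 6.4] 5.9 z [102. 103. 103.]
grip 143 [301. 158.] rect [ 758.6 -237.6] [26.8 32.1] 22.2 z [138. 149. 153.]
grip 352 [400. 185.] rect [ 544.1 -211.6] [30.  22.1] 77.1 z [116. 142. 161.]
all 1531 [301. 191.] rect [ 754.4 -231.2] [58.7 48.4] 45.1 z [ 15.  78. 152.]
all 11195 [379. 242.] rect [ 576.2 -107.8] [345.3 184.3] 81.2 z [ 16.  98. 153.]
all 3236 [592. 206.] rect [ 160.7 -546.9] [121.3 306.7] 0.0 z [14. 17. 20.]
all 5992 [271. 260.] rect [709.8  33.9] [ 89.2 239.8] 37.2 z [ 16.  97. 143.]
all 4819 [231. 369.] rect [654.9 274.6] [106.4  80.6] 82.1 z [16. 61. 92.]
all 2395 [376. 432.] rect [440.6 277. ] [133.1 131. ] 74.6 z [13. 23. 28.]
```

```bash
python3 -m jog '[87,-579,-594,-20,78,87,-579,-594,-20,78,87,-579,-594,-20,78,87,-579,-594,-20,78,87,-579,-594,-20,78,87,-579,-594,-20,78,87,-579,-594,-20,78,87,-579,-594,-20,78,87,-579,-594,-20,78,87,-579,-594,-20,78,87,-579,-594,-20,78,87,-579,-594,-20,78,87,-579,-594,-20,78,87,-579,-594,-20,78,87,-579,-594,-20,78,87,-579,-594,-20,78,87,-579,-594,-20,78,87,-579,-594,-20,78,87,-579,-594,-20,78,87,-579,-594,-20,78]' 20
python3 -c "
from h import *
snap('wrist','w1')
s=arm.observe();print(s['joint_pos'].round(3),s['position'],s['tcp_rot'].round(3),s['time_s'])"
```

```text
time_s: 2.15
position: [0.5387, -0.2107, 0.2538]
tcp_rot: [[0.173, 0.985, 0.0], [0.985, -0.173, 0.0], [0.0, -0.0, -1.0]]
force: [-0.2, 0.6, 0.3]
opening: 0.987
gripper_force: 0.0
[-0.431  0.037  1.25   0.     1.853 -0.257] [ 0.5387656  -0.21050164  0.25409045] [[ 0.173  0.985  0.001]
 [ 0.985 -0.173  0.   ]
 [ 0.     0.001 -1.   ]] 2.2
```

View pics/w1.png

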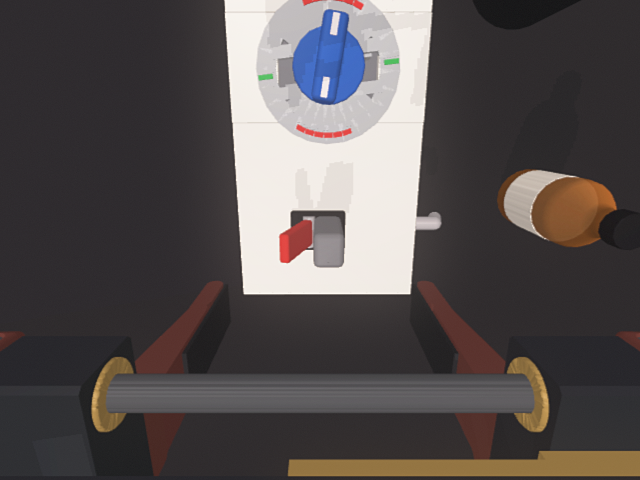

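The wrist view shows the grip post at (328,240), the free trigger at (295,243), the cartridge cap at (328,65), its bar running from (326,90) to (334,20), and green notch marks at (265,77) and (391,62).

```bash
python3 - <<'E'
from h import *
im,P=cloud('wrist','w1'); hsv=cv2.cvtColor(im,cv2.COLOR_RGB2HSV); H,S,V=[hsv[...,i].astype(int) for i in range(3)]
z=P[...,2]; box=np.zeros(z.shape,bool); box[:280]=1
def rep(m,name):
    m=cv2.morphologyEx(m.astype(np.uint8),cv2.MORPH_OPEN,np.ones((3,3))).astype(bool)&~np.isnan(z)
    Q=P[m]*1000; r=cv2.minAreaRect(Q[:,:2].astype(np.float32)); 
    v,u=np.nonzero(m); print(name,len(Q),'pix',u.mean().round(1),v.mean().round(1),np.round(r[0],1),np.round(r[1],1),round(r[2],1),'z',np.percentile(Q[:,2],[5,50,95]).round(1),'med',np.median(Q,0).round(1))
rep(box&(z>.09)&(z<.106)&(S<70)&(V>60),'top')
uu=np.arange(640)[None]*np.ones((480,1)); vv=np.arange(480)[:,None]*np.ones((1,640))
n=(uu>200)&(uu<420)
rep(box&n&(S<60)&(z>.154)&(vv>180),'griptop')
rep(box&n&((H<8)|(H>172))&(S>150)&(z>.12)&(vv>180),'trigger')
rep(box&n&((H<8)|(H>172))&(S>150)&(z>.15)&(vv>180),'triggertop')
b=box&n&(H>100)&(H<125)&(S>120)
rep(b&(z<.125),'cap'); rep(box&n&(z>.143)&(vv<130),'bartop')
m=b&(z>.111)&(z<.123); Q=P[m][:,:2]*1000  # cap circle
g=box&n&(H>45)&(H<85)&(S>90); 
for lo,hi in((200,320),(320,420)): rep(g&(uu>lo)&(uu<hi),'green')
# collar ring circle fit to blue cap outline via ellipse
c,_=cv2.findContours(b.astype(np.uint8),0,1); c=max(c,key=cv2.contourArea); print(cv2.boundingRect(c))
# triangulate: heights by two views of grip top & handle centre
def tri(o1,r1,o2,r2):
    A=np.stack([r1,-r2],1); t=np.linalg.lstsq(A,o2-o1,rcond=None)[0]; a,b=o1+t[0]*r1,o2+t[1]*r2; return ((a+b)/2*1000).round(1),(np.linalg.norm(a-b)*1000).round(1)
E
```

```text
top 43654 pix 327.8 138.4 [ 555.2 -151.7] [217.4 150.8] 80.2 z [ 98.   99.3 100.8] med [ 557.1 -142.6   99.3]
griptop 1052 pix 328.0 249.3 [ 544.1 -213.4] [26.7 21.4] 80.8 z [155.7 158.6 159.9] med [ 544.3 -211.8  158.6]
trigger 773 pix 292.6 242.2 [ 518.9 -208.2] [21.6 17.5] 83.0 z [123.4 144.9 153.8] med [ 519.3 -206.9  144.9]
triggertop 290 pix 284.9 247.2 [ 514.  -207.6] [21.5  7.2] 78.2 z [150.9 152.8 154.2] med [ 514.3 -207.1  152.8]
cap 2421 pix 328.5 64.8 [566. -91.] [45.7 50.5] 71.3 z [116.8 118.1 119.3] med [569.1 -90.3 118.1]
bartop 2324 pix 329.3 55.1 [565.9 -90.3] [52.3 16. ] 70.7 z [149.8 152.  153.4] med [566.  -89.9 152. ]
green 66 pix 265.3 76.6 [518.7 -87.5] [ 3.1 10. ] 86.8 z [ 99.7 101.2 102.5] med [518.8 -87.6 101.2]
green 66 pix 391.3 61.2 [613.6 -93.4] [ 3.3 10.1] 85.6 z [ 99.8 101.2 102.3] med [613.5 -93.5 101.2]
(293, 10, 72, 94)
```

```bash
python3 -m jog '[87,-2,2,40,0,87,-2,2,80,0,87,-2,2,110,0,87,-2,2,117,0,87,-2,2,117,0,60,-2,2,117,0,40,-2,2,117,0,25,-2,2,117,0,25,-2,2,117,0,25,-2,2,117,0,25,-2,2,117,0,25,-2,2,117,0,25,-2,2,117,0,25,-2,2,117,0,25,-2,2,117,0]' 30
python3 - <<'E'
from h import *
for n in('scene','wrist'): snap(n,n+'2')
a=cv2.imread('pics/scene2.png')[220:360,90:330];b=cv2.imread('pics/wrist2.png')
cv2.imwrite('pics/c2.png',np.hstack([cv2.resize(a,(400,234)),cv2.resize(b,(312,234))]))
E
```

```text
time_s: 3.7
position: [0.5404, -0.2142, 0.1368]
tcp_rot: [[0.175, 0.985, -0.0], [0.985, -0.175, -0.0], [-0.0, -0.0, -1.0]]
force: [-4.2, 0.2, 5.7]
opening: 0.34
gripper_force: 30.0
```

View pics/c2.png

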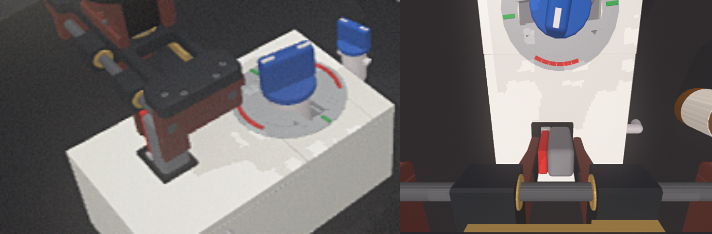

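The trigger lies flat against the grip: the opening is 29.9 mm, with the red strip touching the grey post at (545,152) in the crop. I'll hold it, release, rise and move over to the cartridge.

```bash
python3 -m jog '[25,0,0,0,0,25,0,0,0,0,25,0,0,0,0,87,0,0,0,0,87,0,0,0,0,87,0,0,0,0,87,0,0,0,0,87,0,0,0,0,87,0,0,0,0,87,0,0,-40,0,87,0,0,-70,0,87,40,1,-70,5,87,80,2,-70,9,87,115,3,-70,9,87,126,4,-70,9,87,126,4,-70,9,87,126,4,-70,9]' 60
python3 - <<'E'
from h import *
for n in('scene','wrist'): snap(n,n+'3')
s=arm.observe(); print(s['position'],s['tcp_rot'].round(3),s['force'],s['joint_pos'].round(2))
im,P=cloud('scene','scene3'); hsv=cv2.cvtColor(im,cv2.COLOR_RGB2HSV); H,S,V=[hsv[...,i].astype(int) for i in range(3)]
m=((H<8)|(H>172))&(S>150)&(P[...,2]>.11)&(P[...,2]<.16); m[:250]=0; m[:,:150]=0; m[:,205:]=0
print(m.sum(),np.nanmedian(P[m],0), np.argwhere(m).mean(0))
im,P=cloud('wrist','wrist3'); z=P[...,2]; m=(z>.145)&(z<.157)&(abs(P[...,0]-.566)<.04)&(abs(P[...,1]+.09)<.04)
r=cv2.minAreaRect((P[m][:,:2]*1000).astype(np.float32)); print(m.sum(),r)
E
```

```text
time_s: 5.5
position: [0.5666, -0.0915, 0.2068]
tcp_rot: [[0.326, 0.945, 0.0], [0.945, -0.326, -0.001], [-0.001, 0.001, -1.0]]
force: [-0.4, -0.2, 0.1]
opening: 0.989
gripper_force: 0.0
[ 0.56636885 -0.09208633  0.20664695] [[ 0.328  0.945  0.   ]
 [ 0.945 -0.328 -0.   ]
 [-0.     0.    -1.   ]] [-1.10162123 -0.42164522  0.03482937] [-0.22  0.02  1.36 -0.    1.77  0.11]
178 [ 0.51780993 -0.21407915  0.14725431] [285.88202247 175.76966292]
2200 ((566.2632446289062, -89.68756103515625), (51.33306121826172, 15.985596656799316), 70.2225112915039)
```

```bash
python3 -m jog '[87,1.4,-0.7,40,0,87,1.4,-0.7,65,0,87,1.4,-0.7,73,0,87,1.4,-0.7,73,0,50,1.4,-0.7,73,0,30,1.4,-0.7,73,0,20,1.4,-0.7,73,0,10,1.4,-0.7,73,0,10,1.4,-0.7,73,0,10,1.4,-0.7,73,0,10,1.4,-0.7,73,0,10,1.4,-0.7,73,0,10,1.4,-0.7,73,0]' 60; python3 -m jog '[10,0,0,2,0,10,0,0,4,0,10,0,0,6,0,10,0,0,6.5,0,10,0,0,6.5,0]'
```

```text
time_s: 6.9
position: [0.5662, -0.0891, 0.1336]
tcp_rot: [[0.326, 0.945, -0.0], [0.945, -0.326, 0.0], [-0.0, -0.0, -1.0]]
force: [-0.5, 0.3, -0.1]
opening: 0.211
gripper_force: 0.0
time_s: 7.4
position: [0.5664, -0.0892, 0.1277]
tcp_rot: [[0.326, 0.945, 0.001], [0.945, -0.326, -0.0], [0.0, 0.001, -1.0]]
force: [-1.2, -0.2, 4.6]
opening: 0.176
gripper_force: 60.0
```

```bash
python3 -m jog '[10,0,0,1,0,10,0,0,1,0]';python3 -m jog '[10,0,0,1,0,10,0,0,1,0]'
```

```text
time_s: 7.6
position: [0.5665, -0.0892, 0.1268]
tcp_rot: [[0.326, 0.945, 0.001], [0.945, -0.326, -0.0], [0.0, 0.001, -1.0]]
force: [-0.5, -0.5, 5.7]
opening: 0.178
gripper_force: 60.0
time_s: 7.8
position: [0.5664, -0.0892, 0.1259]
tcp_rot: [[0.326, 0.945, 0.001], [0.945, -0.326, -0.0], [0.0, 0.001, -1.0]]
force: [-2.0, 0.6, 7.1]
opening: 0.178
gripper_force: 60.0
```

```bash
python3 -m jog '[10,0,0,0.8,0,10,0,0,0.8,0,10,0,0,0.8,-4,10,0,0,0.8,-8,10,0,0,0.8,-12,10,0,0,0.8,-16,10,0,0,0.8,-20]'; python3 -c "
from workcell import arm;s=arm.observe();print(s['torque'],s['force'])"
```

```text
time_s: 8.5
position: [0.5668, -0.0892, 0.1255]
tcp_rot: [[-0.019, 1.0, 0.002], [1.0, 0.019, -0.0], [-0.0, 0.002, -1.0]]
force: [-1.0, -0.4, 5.7]
opening: 0.177
gripper_force: 60.0
[-0.0247018   0.19883247 -0.02041617] [-0.98176843 -0.4157516   5.67087626]
```

```bash
python3 -m jog '[10,0,0,0,-6,10,0,0,0,-12,10,0,0,0,-18,10,0,0,0,-24,10,0,0,0,-30,10,0,0,0,-36,10,0,0,0,-42,10,0,0,0,-48,10,0,0,0,-54,10,0,0,0,-60,10,0,0,0,-66,10,0,0,0,-70,10,0,0,0,-70]'; python3 - <<'E'
from h import *
s=arm.observe();print(s['torque'],s['force'],s['joint_pos'])
for n in('scene','side','wrist'): snap(n,n+'4')
a=cv2.imread('pics/scene4.png')[180:330,170:370];b=cv2.imread('pics/side4.png')[160:280,300:460];c=cv2.imread('pics/wrist4.png')
cv2.imwrite('pics/c4.png',np.hstack([cv2.resize(a,(400,300)),cv2.resize(c,(400,300))]))
E
```

```text
time_s: 9.8
position: [0.5665, -0.0896, 0.1255]
tcp_rot: [[-0.946, 0.325, 0.001], [0.325, 0.946, -0.001], [-0.002, -0.0, -1.0]]
force: [-2.6, -0.2, 6.1]
opening: 0.175
gripper_force: 60.0
[-0.16552716  0.37925496  0.08183674] [-2.64568309 -0.15105898  6.13094991] [-2.15774067e-01  2.42692475e-02  1.49125168e+00 -6.31719359e-04
  1.62452876e+00 -1.45591036e+00]
```

View pics/c4.png

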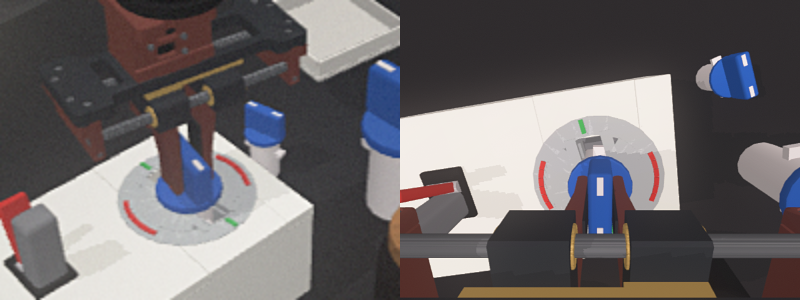

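The crop shows the bar turned with the gripper, its lug at (598,150) nearly at the green notch mark (583,126). About 15° remains, so I'll feel for the stop.

```bash
T='import sys
from workcell import arm
import numpy as np
s=arm.observe();R=s["tcp_rot"];print("tz",s["torque"].round(2),"F",s["force"].round(1),"az",np.degrees(np.arctan2(R[1,0],R[0,0])).round(1))'
python3 -m jog '[10,0,0,0,-3,10,0,0,0,-6,10,0,0,0,-9,10,0,0,0,-11,10,0,0,0,-11]' >/dev/null; python3 -c "$T"
python3 -m jog '[10,0,0,0,-2,10,0,0,0,-2]' >/dev/null; python3 -c "$T"
python3 -m jog '[10,0,0,0,-2,10,0,0,0,-2]' >/dev/null; python3 -c "$T"
python3 -m jog '[10,0,0,0,-2,10,0,0,0,-2]' >/dev/null; python3 -c "$T"
```

```text
tz [-0.23  0.36  0.03] F [-2.4 -1.7  6.6] az 172.0
tz [-0.22  0.34  0.06] F [-1.1 -1.2  7.3] az 174.0
tz [-0.23  0.37 -0.12] F [-0.9 -3.1  6.3] az 176.0
tz [-0.54  0.38 -0.56] F [-0.7 -3.   6.7] az 177.9
```

The end stop shows at about 177°, with the torque rising to -0.56 N m. I'll relax slightly and lift gently.

```bash
python3 -m jog '[10,0,0,0,0.8,10,0,0,-3,0.8,10,0,0,-6,0.8,10,0,0,-9,0.8,10,0,0,-12,0.8,10,0,0,-12,0.8]'; python3 -c "
from workcell import arm
s=arm.observe();print(s['torque'],s['force'])"
```

```text
time_s: 11.65
position: [0.5658, -0.0903, 0.1352]
tcp_rot: [[-0.999, 0.05, -0.002], [0.05, 0.999, -0.002], [0.002, -0.002, -1.0]]
force: [-0.8, -4.8, -1.4]
opening: 0.179
gripper_force: 60.0
[-1.13631368 -0.02369616 -0.16078047] [-0.77822129 -4.75367814 -1.37361573]
```

```bash
T='from workcell import arm
s=arm.observe();print(s["torque"].round(2),s["force"].round(1),s["position"].round(4),s["opening"]*87.8)'
python3 -m jog '[10,0,0,-1,0,10,0,0,-2,0,10,0,0,-2,0,10,0,0,-2,0]'>/dev/null; python3 -c "$T"
python3 -m jog '[10,0,0,-1,0,10,0,0,-2,0,10,0,0,-2,0,10,0,0,-2,0]'>/dev/null; python3 -c "$T"
```

```text
[-1.18 -0.13 -0.16] [ 0.1 -4.4 -4.3] [ 0.5655 -0.0902  0.1363] 15.579638189475691
[-1.14  0.06 -0.09] [ 0.3 -5.4 -3.9] [ 0.5653 -0.0901  0.1381] 15.790395372088543
```

```bash
T='from workcell import arm
s=arm.observe();print(s["torque"].round(2),s["force"].round(1),s["position"].round(4),s["opening"]*87.8)'
python3 -m jog '[10,0,-0.5,0,0,10,0,-1,0,0,10,0,-1,0,0]'>/dev/null; python3 -c "$T"
python3 -m jog '[10,0,0,-2,0,10,0,0,-4,0,10,0,0,-6,0,10,0,0,-6,0]'>/dev/null; python3 -c "$T"
```

```text
[-0.78  0.31 -0.08] [-1.  -3.5 -3.3] [ 0.5656 -0.0902  0.1393] 15.81421222497988
[-0.07  0.37 -0.04] [-1.3 -1.  -1.8] [ 0.5663 -0.0898  0.1471] 15.2487270041409
```

```bash
python3 -m jog '[10,0,0,-5,0,10,0,0,-10,0,10,0,0,-15,0,10,0,0,-20,0,10,0,0,-26,0,10,0,0,-32,0,10,0,0,-40,0,10,0,0,-50,0,10,0,0,-65,0,10,0,0,-80,0,10,0,0,-80,0,10,0,0,-80,0]'
python3 - <<'E'
from h import *
s=arm.observe();print(s['force'],s['position'],s['tcp_rot'].round(3))
for n in('scene','side'): snap(n,n+'5')
a=cv2.imread('pics/scene5.png')[60:330,130:410];b=cv2.imread('pics/side5.png')[60:330,260:540]
cv2.imwrite('pics/c5.png',np.hstack([cv2.resize(a,(400,386)),cv2.resize(b,(400,386))]))
E
```

```text
time_s: 14.35
position: [0.5665, -0.0902, 0.2272]
tcp_rot: [[-0.999, 0.05, 0.001], [0.05, 0.999, -0.0], [-0.001, -0.0, -1.0]]
force: [0.1, -0.4, -2.2]
opening: 0.176
gripper_force: 60.0
[ 0.14904295 -0.41109092 -2.24702001] [ 0.56654326 -0.09023012  0.22715575] [[-0.999  0.05   0.001]
 [ 0.05   0.999 -0.   ]
 [-0.001 -0.    -1.   ]]
```

View pics/c5.png

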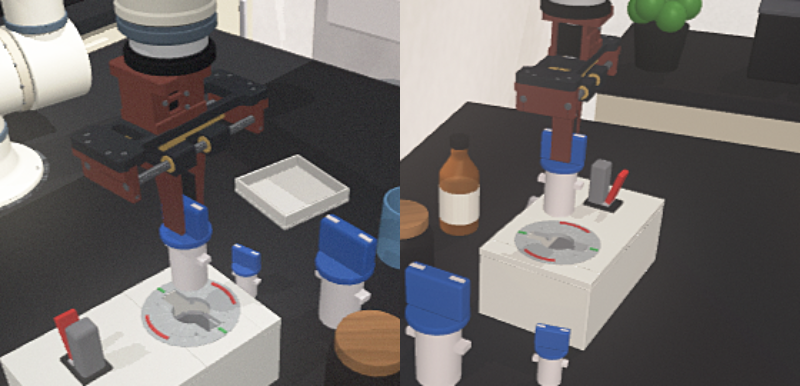

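Cartridge is out and hanging upright at about (185,250) in the left crop; the trigger at (68,330) is free. I'll measure its foot and move over the tray.

```bash
python3 - <<'E'
from h import *
for n in('scene','side'):
    im,P=cloud(n,n+'5'); hsv=cv2.cvtColor(im,cv2.COLOR_RGB2HSV); H,S,V=[hsv[...,i].astype(int) for i in range(3)]
    near=(np.hypot(P[...,0]-.5665,P[...,1]+.09)<.04)
    b=near&(H>100)&(H<125)&(S>120); w=near&(S<70)&(V>110)&(P[...,2]>.115)&(P[...,2]<.21)
    print(n,'blue z',np.percentile(P[b][:,2],[1,50,99]),'white z',np.percentile(P[w][:,2],[1,50,99]))
E
python3 -m jog '[10,20,50,0,0,10,40,100,0,0,10,58,145,0,0,10,76,190,0,0,10,94,235,0,0,10,110,275,0,0,10,126,315,0,0,10,136,340,0,0,10,143.5,360,0,0,10,143.5,360,0,0,10,143.5,360,0,0]'
python3 -c "
from h import *
snap('side','side6'); snap('scene','scene6')"
```

```text
scene blue z [0.20523264 0.21759804 0.38645948] white z [0.14519568 0.17318811 0.19788695]
side blue z [0.20656504 0.21975796 0.24669108] white z [0.14609156 0.17718078 0.20193236]
time_s: 15.55
position: [0.4405, 0.2764, 0.2255]
tcp_rot: [[-0.999, 0.049, -0.001], [0.049, 0.999, -0.001], [0.001, -0.001, -1.0]]
force: [-0.2, -0.1, -2.4]
opening: 0.179
gripper_force: 60.0
```

View pics/side6.png

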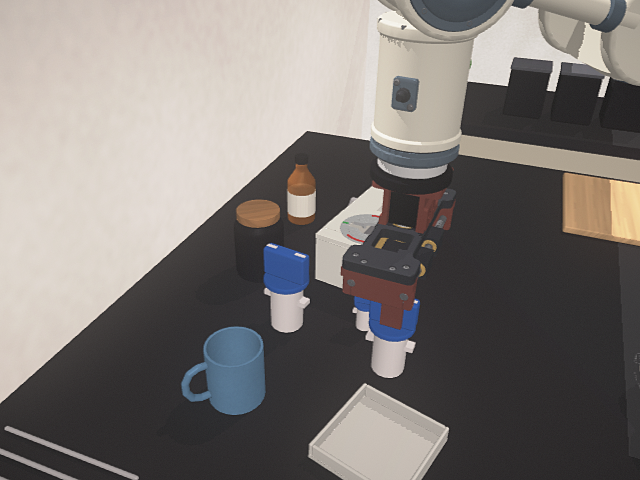

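The side view shows the cartridge hanging upright at (390,345) above the tray at (378,440), with the foot about 82 mm below the TCP. I'll lower it, then feel for the floor.

```bash
T='from workcell import arm
s=arm.observe();print(s["force"].round(1),s["position"].round(4))'
python3 -m jog '[10,0,0,30,0,10,0,0,60,0,10,0,0,90,0,10,0,0,112,0,10,0,0,125,0,10,0,0,131,0,10,0,0,133,0,10,0,0,133,0]'>/dev/null; python3 -c "$T"
python3 -m jog '[10,0,0,1,0,10,0,0,2,0,10,0,0,2,0]'>/dev/null; python3 -c "$T"
python3 -m jog '[10,0,0,1,0,10,0,0,2,0,10,0,0,2,0]'>/dev/null; python3 -c "$T"
```

```text
[-0.4  0.8 -2.4] [0.4413 0.2766 0.0943]
[-0.7 -0.6 -2.9] [0.4409 0.2767 0.0918]
[ 0.6 -0.  -2.1] [0.4407 0.2765 0.0891]
```

```bash
T='from workcell import arm
s=arm.observe();print(s["force"].round(1),s["position"].round(4))'
python3 -m jog '[10,0,0,0.7,0,10,0,0,1.3,0,10,0,0,1.3,0]'>/dev/null; python3 -c "$T"
python3 -m jog '[10,0,0,0.7,0,10,0,0,1.3,0,10,0,0,1.3,0]'>/dev/null; python3 -c "$T"
python3 -m jog '[10,0,0,0.7,0,10,0,0,1.3,0,10,0,0,1.3,0]'>/dev/null; python3 -c "$T"
```

```text
[ 0.4  0.3 -2.6] [0.4407 0.2765 0.0879]
[-0.6 -0.2  2.1] [0.4409 0.2766 0.0874]
[-3.7 -2.   8.3] [0.441  0.2766 0.0874]
```

Contact at 87.4 mm, as predicted. I'll ease up a little, open and retreat.

```bash
python3 -m jog '[10,0,0,-1,0,10,0,0,-1,0,20,0,0,-1,0,30,0,0,-1,0,50,0,0,-1,0,80,0,0,-1,0,87,0,0,-1,0,87,0,0,-1,0,87,0,0,-1,0,87,0,0,-10,0,87,0,0,-30,0,87,0,0,-60,0,87,0,0,-100,0,87,0,0,-150,0,87,0,0,-150,0,87,0,0,-150,0]'
python3 - <<'E'
from h import *
for n in('scene','side'): snap(n,n+'7')
a=cv2.imread('pics/scene7.png');b=cv2.imread('pics/side7.png')
cv2.imwrite('pics/c7.png',np.hstack([cv2.resize(x,(400,300)) for x in(a,b)]))
for n in('scene','side'):
    im,P=cloud(n,n+'7'); hsv=cv2.cvtColor(im,cv2.COLOR_RGB2HSV); H,S,V=[hsv[...,i].astype(int) for i in range(3)]
    near=(np.hypot(P[...,0]-.441,P[...,1]-.276)<.09); b=near&(H>100)&(H<125)&(S>120)&(P[...,2]<.13)
    print(n,np.percentile(P[b],[2,50,98],axis=0).round(3).tolist())
E
```

```text
time_s: 19.55
position: [0.4414, 0.2769, 0.2379]
tcp_rot: [[-0.999, 0.05, 0.004], [0.05, 0.999, 0.002], [-0.004, 0.002, -1.0]]
force: [0.3, 0.0, -0.6]
opening: 0.993
gripper_force: 0.0
scene [[0.419, 0.251, 0.066], [0.447, 0.268, 0.084], [0.469, 0.282, 0.106]]
side [[0.418, 0.271, 0.07], [0.442, 0.284, 0.088], [0.466, 0.301, 0.108]]
```

View pics/c7.png

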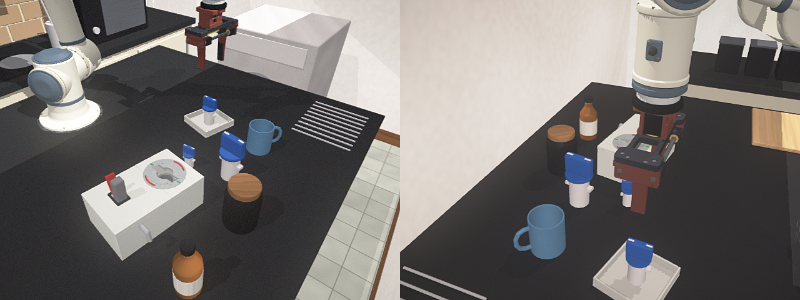

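The cartridge stands upright in the middle of the tray, at (210,112) in the left view and (638,262) in the right. The trigger is free and the bystanders are where they were.

```bash
python3 -c "
from workcell import arm
print(arm.job_done())"
```

```text
the job is handed in; nothing more can be done
None
```

I squeezed and released the trigger, took the middle-sized cartridge out of its socket and left it standing upright in the white tray, then handed the job in at about 20 s; no verdict was returned.

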